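# Turn the washed sorting board over into the drying rack

### The job

The grey sorting board lies face down (side rails underneath) on the low birch step. Slide it, still lying flat, out over the step's front edge (the one facing the drying rack) until you can get a grip under it, turn it over, and leave it leaning in the small drying rack: lower long edge behind the rack's lip, resting on both sloping rods, square and centred, railed face up. Leave the organiser, jar, nut driver and pliers where they are.

Things in the scene. Friction and masses are not known exactly. Their poses are not given: they have to be found in the camera images.
- step: Fixed low birch step: plank 200 mm deep (its x), 240 mm wide (its y), 22 mm thick, top 80 mm above the bench, on two feet 20 mm thick at y = +-95 mm, 180 mm long; open between them. Origin on the bench under its centre; x horizontal, pointing away from the rack, so the front edge, facing the rack, is at x = -100 mm; z up.
- board: Loose grey plastic sorting board, 120 mm (its x) x 170 mm (its y), 0.14 to 0.28 kg: slab 8 mm thick (z 6 to 14 mm), plain on +z; on its -z face two rails 10 mm wide, 6 mm high along the short sides (y = +-80 mm) and ribs 3 mm high between. Starts face down on its rails, z up, -x edge towards the step's front edge. Origin: centre, in the plane of the rail tops.
- board_front (a point): Middle of the board's -x long edge, half way through the slab's thickness (board frame -60, 0, 10 mm).
- board_center (a point): Centre of the board's slab (board frame 0, 0, 10 mm).
- rack: Fixed small drying rack: wooden base 130 mm (its x) x 210 mm (its y) x 14 mm, two sloping steel rods and a lip. Origin on the bench under the base's centre; x horizontal, pointing away from the step; z up. A board seated in it leans with its slab centre near x -15, y 0, z 61 mm, upper edge towards the step and clear above the rods, railed face up and away from the step.
- rack_seat (a point): Foot of the slope, rack frame (15, 0, 14) mm, on the base's top: here the plane that the board's plain side leans on meets the base. It rises towards the rack's -x at 50 degrees to the horizontal, given by rods 8 mm thick at y = +-60 mm, 95 mm long up the slope, with upright legs under their upper ends; open between the rods.
- rack_lip (a point): Middle of the lip's top, on its inner face, rack frame (40, 0, 40) mm. The lip is a strip 8 mm thick, 200 mm long along y, standing 26 mm above the base; the board's lower edge goes between rods and lip.
- organiser: Bystander: loose white plastic turntable organiser, 170 mm across, six cups, 115 mm high. Origin at the centre of its underside.
- jar: Bystander: glass jar with clip-on lid, 76 mm across, 113 mm high. Origin at the centre of its underside.
- nut_driver: Bystander: silver steel nut driver, 220 mm long, lying along its x, 24 mm thick; origin under its middle.
- pliers: Bystander: blue-grip pliers, 165 mm long, lying along its x, 66 mm wide, 14 mm thick; origin on its underside near the pivot.
Things that resemble listed ones, but are neither listed nor needed, are in the scene too. Of the things shaped like the board, the grey one is meant. Several things look just like the rack: the one meant starts farthest to the robot's left.

How it is judged:
On the way, in this order (a step that is already met when the one before it is completed fails the run):
1. the board, still lying flat and face down on the step, hangs at least 20 mm over the step's front edge (x of board_front in the frame of step below -0.12 m and angle between board's own z axis and vertical below 0.12 rad and z of board_center in the frame of step between 0.084 and 0.098 m), for 0.1 s.
2. the board is turned over, railed face upward (angle between board's own z axis and vertical above 1.9 rad), for 0.2 s.
At the end, for the whole second after the job is handed in: Board at rest in the rack, railed face up (slope 31 to 62 degrees), lower long edge behind the lip, long side along the rack within 10 degrees, slab centre within 25 mm sideways of the rack's middle, 45 to 76 mm above the bench, at -38 to 8 mm in the rack's x (angle between board's own z axis and vertical between 2.05 and 2.6 rad and angle between the y axis of board and the y axis of rack, either way round below 0.17 rad and x of board_center in the frame of rack between -0.038 and 0.008 m and y of board_center in the frame of rack between -0.025 and 0.025 m and z of board_center in the frame of rack between 0.045 and 0.076 m and linear speed of board below 0.01 m/s); the robot touches nothing.
It fails at once if a bystander (organiser, jar, nut driver or pliers) is moved by more than 30 mm (distance of any of organiser, jar, nut_driver, pliers from where it was at the start of the episode above 0.03 m).
It fails at once if the jar is tipped (angle between jar's own z axis and vertical above 0.35 rad).
It also fails if it takes over 50 s, if anything falls off the work surface, if the arm or the gripper's body presses on something with over 40 N, if the wrist force passes 120 N, or if a joint passes its speed limit or range.

### The arm

A 7-joint arm with a two-finger parallel gripper is mounted at the origin on the work surface. World frame = base frame: x ahead of the robot, y to its left, z up, the work surface at z = 0. Lengths are in m, angles in rad, forces in N, time in s.
With the tool pointing down it reaches from about 0.425 to 0.925 m from the base axis. Payload 6.8 kg.
Tool frame: the origin (TCP) lies midway between the tips of the shut fingers; the grasp point (between the pads) lies r.grip_point_offset behind it (r.grip_point_offset is the distance from the TCP to the grasp point, in m); z points along the fingers, y is the direction in which the jaws open and shut (so a half turn about z gives the same grasp; the last joint's range is limited). The gripper opens to 85 mm and grips with 20 to 120 N. Pads are 22 mm wide; open, the fingers measure 114 mm over their backs; the gripper's body (76 mm by 85 mm) begins 54 mm behind the grasp point. The pads swing forward as they close: fully open they stand 13 mm farther back than shut.
Start: joints at [-1.233, 0.477, 0.022, 1.555, -0.011, 1.109, -0.083], TCP at [0.291, 0.609, 0.231] pointing down, gripper open.
Joint ranges: [-2.96, 2.96], [-0.34, 2.1], [-1.41, 1.46], [0.24, 2.44], [-1.37, 4.51], [0.17, 1.92], [-2.96, 2.96]. Speed limits (rad/s): [2.39, 2.39, 3.14, 3.14, 3.14, 3.14, 3.14].

### API

Orientations are given as a rotation vector (axis times angle).
In Python, from bench import r gives the robot as it stands. The module is installed in compiled form; this text tells all that it offers.
- The arm moves only by the tool play_rows, never from a script. Its argument "deltas" is a list of rows, each a list of 3 entries, a list of its own where there are three numbers: the finger opening in mm, from 0 to 85.4, then the shift along the tool's x, y, z in mm, then the turn, a rotation vector about the tool's x, y, z in rad. A call has 1 to 8 rows; each row is the pose to reach, as a shift and turn from the pose measured when the call began, along the tool's axes at that moment; what a row does not reach only later rows make up. A row lasts 1/8 s, in which the tool goes at most 62.5 mm and 10.7 degrees, less where a joint would pass 70% of its speed; a pose out of reach is approached as far as the arm can. A call with a gripper value outside its range is refused whole. The fingers move at their own pace and stop on an object; "squeeze" is the grip in N (left out, the last holds). Time passes only in rows, so rows that repeat a pose let the fingers close. It gives the time, the measured TCP pose, the force and the opening at its end, in the units of the state.
- r.get_obs(): the state, without advancing time (a new reading comes with each control period).
- r.grab_frame(name): name is "scene" or "top" or "wrist"; returns (picture, depth): 420x560x3 uint8, red, green, blue; 420x560 float32, m along the optical axis (not along the pixel's ray), 0 where there is no reading.
- r.camera_model(name): a dict with "mtx" (3x3 intrinsics, pixels), "rvec" (rotation vector, rad) and "tvec" (3), from world to camera coordinates, as OpenCV has them; the wrist camera has in their place "T_tool_cam" (4x4, takes a point from camera to tool coordinates, whose origin is the TCP and whose axes are the flange's). Camera axes: x right, y down, z forward; pixel columns grow to the right and rows downward; lengths in m; the calibration is good to about 2 mm. A picture is of the moment at which its call begins: read the wrist's pose just before it. camera_model takes no time and is no camera call.
- r.hand_in(): hands the job in, once; it reports no verdict.
The state is a dict: "clock": time; "joints": joint angles; "qvel": joint speeds; "tau": joint torques, N m; "tcp_pos": TCP position; "orientation": TCP orientation; "contact_force": force on the tool from outside, world axes, zero at the start; "moment": the same for the moment, N m; "grip_width": finger opening in m.
Only numpy, scipy, OpenCV 4.12 (cv2) and the standard library are available. Lean on these libraries where they do the work, as an engineer would, in place of code of your own. Each camera call takes 0.05 s, during which the arm holds its last target. There are 200 camera calls.

## Working session

There is one attempt and no reset: what is moved stays moved. The work goes in short steps, Python scripts to look and compute and a tool call to move; the robot and the scene stay as the last step left them, time stands still between calls to the robot, and variables do not carry over. Pictures are saved under pics/ and viewed, about 8 in all and at most 12, crops included, and the job is handed in when it is done.

Besides the shell and the picture viewer there is one more tool, called after "Call:" by a JSON object that holds its "fn" and its "kwargs". play_rows: Moves the arm, as the interface text tells. Its arguments: {"type":"object","properties":{"deltas":{"type":"array"},"squeeze":{"type":"number"}},"required":["deltas"]}

```bash
mkdir -p pics; python3 - <<'E'
from bench import r
import numpy as np,cv2
print(r.get_obs(), r.grip_point_offset)
for n in("scene","top"):
    p,d=r.grab_frame(n); cv2.imwrite(f"pics/{n}0.png",p[:,:,::-1]); np.save(f"{n}0.npy",d); print(n,r.camera_model(n))
print(r.camera_model("wrist"))
E
```

```text
{'clock': 0.0, 'joints': array([-1.23311091,  0.47783478,  0.02229342,  1.55646251, -0.01150456,
        1.10930534, -0.08310194]), 'qvel': array([-1.56958291e-03,  5.91839167e-05,  1.44034372e-03,  1.09137142e-04,
        1.42466916e-03,  5.39891171e-05, -4.12935605e-04]), 'tau': array([-3.45378066e-04, -5.96456301e+01,  1.60770155e+00, -2.81190705e+01,
        1.23698512e-02,  9.49195353e-03,  8.08983344e-06]), 'tcp_pos': array([0.29076426, 0.60849489, 0.2302969 ]), 'orientation': array([-6.94297451e-01, -3.06360069e+00,  2.91871869e-03]), 'contact_force': array([-1.01934619,  0.44018137, -0.01062652]), 'moment': array([-0.01120534, -0.04257397, -0.0261889 ]), 'grip_width': 0.0851251183845716} 0.0187
scene {'mtx': array([[478.72837102,   0.        , 278.68229983],
       [  0.        , 478.72837102, 212.07515342],
       [  0.        ,   0.        ,   1.        ]]), 'rvec': array([ 2.01813328,  1.10163776, -0.54512393]), 'tvec': array([-0.26794996, -0.2083741 ,  1.90180842])}
top {'mtx': array([[389.45221731,   0.        , 271.2521991 ],
       [  0.        , 389.45221731, 206.54875072],
       [  0.        ,   0.        ,   1.        ]]), 'rvec': array([ 2.16426474, -2.17940902,  0.13521323]), 'tvec': array([-0.03115445,  0.52082965,  1.32372254])}
{'mtx': array([[299.40908083,   0.        , 278.05044037],
       [  0.        , 299.40908083, 203.2676437 ],
       [  0.        ,   0.        ,   1.        ]]), 'T_tool_cam': array([[-1.18851361e-03, -9.55425518e-01, -2.95229856e-01,
         7.46151738e-02],
       [ 9.99999241e-01, -1.23107040e-03, -4.17187829e-05,
         4.11795121e-04],
       [-3.23589547e-04, -2.95229681e-01,  9.55426256e-01,
        -1.43437664e-01],
       [ 0.00000000e+00,  0.00000000e+00,  0.00000000e+00,
         1.00000000e+00]])}
```

View pics/scene0.png

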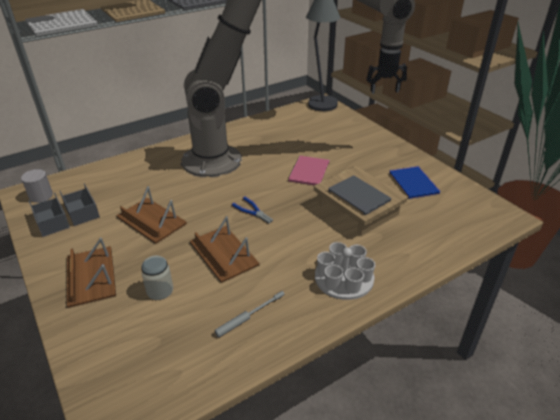

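View pics/top0.png

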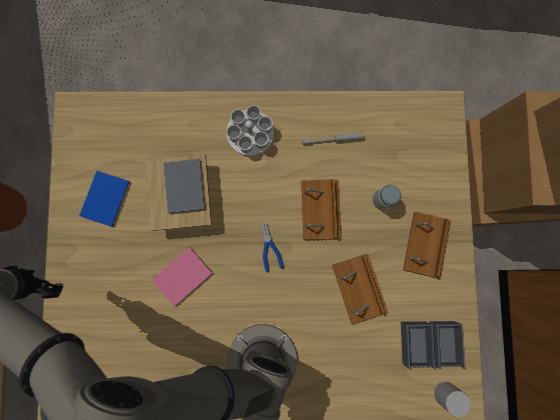

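The scene shows the grey board on the birch step at top-view (184,187). The blue (105,198) and pink (183,277) boards are look-alikes. There are racks at top-view (320,210), (358,288) and (427,245). The leftmost (+y) is (320,210), with its lip on the right and its open side facing the step. I'll measure these and check the choice in a close crop.

```bash
cat > h.py <<'E'
import numpy as np,cv2
from scipy.spatial.transform import Rotation as R
from bench import r
def cloud(n,d):
    c=r.camera_model(n);K=c["mtx"];v,u=np.indices(d.shape)
    P=np.stack([(u-K[0,2])/K[0,0]*d,(v-K[1,2])/K[1,1]*d,d],-1)
    M=cv2.Rodrigues(c["rvec"])[0]
    W=(P-c["tvec"])@M; W[d==0]=np.nan
    return W
def rect(W,box,zlo,zhi):
    u0,v0,u1,v1=box; w=W[v0:v1,u0:u1].reshape(-1,3); w=w[(w[:,2]>zlo)&(w[:,2]<zhi)]
    return cv2.minAreaRect((w[:,:2]*1000).astype(np.float32)),np.median(w[:,2]),len(w)
E
python3 - <<'E'
from h import *
W=cloud("top",np.load("top0.npy"))
print("board",rect(W,(150,145,225,240),.088,.105))
print("step+board",rect(W,(140,140,225,245),.07,.105))
print("step",rect(W,(140,140,225,245),.07,.087))
print("rack all",rect(W,(290,165,350,255),.008,.12))
print("racklip",rect(W,(325,165,350,255),.03,.05))
print("rods",rect(W,(290,165,330,255),.05,.12))
for px in[(320,210),(310,190),(300,210),(336,210),(250,130),(388,197),(186,187),(155,210)]: print(px,W[px[1],px[0]].round(4))
M=cv2.imread("pics/top0.png")[140:250,140:360]
cv2.imwrite("pics/crop1.png",cv2.resize(M,None,fx=3.6,fy=3.6,interpolation=cv2.INTER_CUBIC))
E
```

```text
board (((584.6505126953125, 276.609130859375), (170.83645629882812, 160.8924102783203), 5.807319641113281), np.float64(0.09423294040279301), 1830)
step+board (((567.3101196289062, 277.64892578125), (240.83897399902344, 201.603271484375), 5.293837547302246), np.float64(0.08326733332664216), 4272)
step (((567.3101196289062, 277.64892578125), (240.83897399902344, 201.603271484375), 5.293837547302246), np.float64(0.08015930382255676), 2418)
rack all (((513.8475341796875, -195.3995361328125), (301.35321044921875, 188.48155212402344), 0.38680097460746765), np.float64(0.014603075284199702), 2167)
racklip (((514.03759765625, -252.67279052734375), (195.0580291748047, 9.412613868713379), 0.9663254022598267), np.float64(0.03913403145295524), 154)
rods (((512.531005859375, -174.84127807617188), (127.54210662841797, 41.300987243652344), 1.118756890296936), np.float64(0.06775419725696274), 58)
(320, 210) [ 0.5092 -0.2065  0.012 ]
(310, 190) [ 0.5702 -0.1647  0.0796]
(300, 210) [ 0.5108 -0.1371  0.    ]
(336, 210) [ 0.5086 -0.2626  0.0139]
(250, 130) [0.7849 0.0373 0.0587]
(388, 197) [ 0.5399 -0.4153  0.117 ]
(186, 187) [0.5803 0.2482 0.0938]
(155, 210) [0.5058 0.3525 0.0798]
```

View pics/crop1.png

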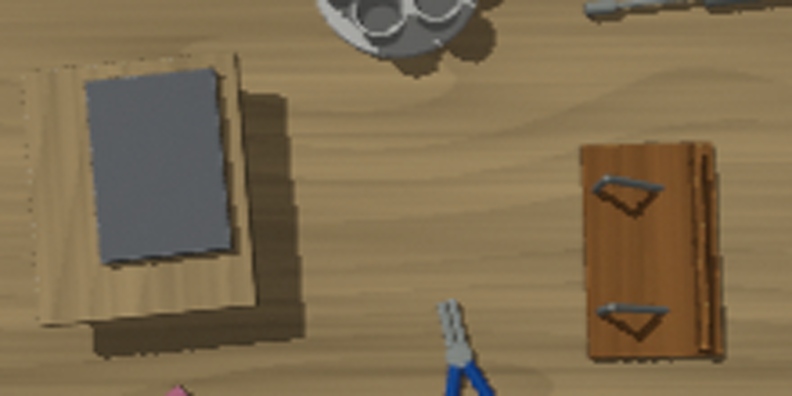

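The crop confirms the grey slab on the step, with corners at crop (86,82), (215,68), (233,246) and (103,266). The rack at crop (650,250) has its rods' high ends towards the step and its lip at x≈705. Next I'll fit poses and plan.

```bash
cat >> h.py <<'E'
def px2w(n,uv,z):
    c=r.camera_model(n);M=cv2.Rodrigues(c["rvec"])[0]
    p=cv2.undistortPoints(np.float64(uv).reshape(-1,1,2),c["mtx"],None).reshape(-1,2)
    d=np.c_[p,np.ones(len(p))]@M; o=-M.T@c["tvec"]
    return o+d*((z-o[2])/d[:,2])[:,None]
def go(pos,Rm,o=None):
    "shift (mm) and turn (rad) in tool axes from measured pose to world TCP pose"
    o=o or r.get_obs(); R0=R.from_rotvec(o["orientation"])
    s=R0.inv().apply(np.array(pos)-o["tcp_pos"])*1000; t=(R0.inv()*R.from_matrix(Rm)).as_rotvec()
    print("shift",s.round(1),"turn",t.round(3),"rows>=",max(np.linalg.norm(s)/62.5,np.degrees(np.linalg.norm(t))/10.7).round(1))
    return s,t
def frame(y,z):
    y=np.array(y,float);z=np.array(z,float);z/=np.linalg.norm(z);y-=z*(y@z);y/=np.linalg.norm(y)
    return np.c_[np.cross(y,z),y,z]
E
python3 - <<'E'
from h import *
q=lambda c:np.array(c)/3.6+140-0.36
b=px2w("top",q([(86,82),(215,68),(233,246),(103,266)]),.094); print("board",b.round(4),b.mean(0).round(4))
print("edges deg",[np.degrees(np.arctan2(*(b[i]-b[j])[1::-1])).round(1) for i,j in((0,3),(1,2))])
s=px2w("top",q([(238,55),(255,305),(42,325),(25,72)]),.08);print("step",s.round(4),s.mean(0).round(4))
k=px2w("top",q([(581,145),(590,358)]),.014);print("rack step-side corners",k.round(4),k.mean(0))
W=cloud("top",np.load("top0.npy"))
w=W[165:255,290:330].reshape(-1,3);w=w[w[:,2]>.045]
for m in(w[:,0]>.51,w[:,0]<.51):
    print("rod",np.sort(w[m][:,2])[-3:],w[m].mean(0),w[m][:,:2].min(0),w[m][:,:2].max(0))
print(np.nanmax(W[100:160,225:280,2]))
y=np.r_[np.cos(np.radians(5.8)),np.sin(np.radians(5.8)),0]; x=np.r_[-y[1],y[0],0]
t=b.mean(0)+x*.100; t[2]=.16; print(t); go(t,frame(y,[0,0,-1]))
E
```

```text
board [[0.6636 0.3241 0.094 ]
 [0.6763 0.2052 0.094 ]
 [0.5101 0.1867 0.094 ]
 [0.4924 0.3048 0.094 ]] [0.5856 0.2552 0.094 ]
edges deg [np.float64(6.4), np.float64(6.3)]
step [[0.692  0.1862 0.08  ]
 [0.4568 0.168  0.08  ]
 [0.4397 0.363  0.08  ]
 [0.6766 0.3849 0.08  ]] [0.5663 0.2755 0.08  ]
rack step-side corners [[ 0.6165 -0.1412  0.014 ]
 [ 0.4075 -0.1466  0.014 ]] [ 0.51199646 -0.14389314  0.014     ]
rod [0.09083571 0.09136805 0.09231979] [ 0.57181947 -0.17047308  0.06860331] [ 0.56827689 -0.19624411] [ 0.57636391 -0.15301064]
rod [0.08639394 0.08803462 0.08975837] [ 0.45234258 -0.1733512   0.06909769] [ 0.44848377 -0.20068153] [ 0.45668428 -0.15539303]
0.11802464619745268
[0.57550658 0.35468469 0.16      ]
shift [-366.3 -106.2   70.6] turn [-1.000e-03  1.000e-03  1.024e+00] rows>= 6.2
```

Call:
{"fn": "play_rows", "kwargs": {"deltas": [[50, [-46, -13, 9], [0, 0, 0.13]], [50, [-92, -27, 18], [0, 0, 0.26]], [50, [-138, -40, 27], [0, 0, 0.39]], [50, [-184, -53, 36], [0, 0, 0.52]], [50, [-230, -67, 45], [0, 0, 0.65]], [50, [-275, -80, 53], [0, 0, 0.78]], [50, [-320, -93, 62], [0, 0, 0.91]], [50, [-366, -106, 71], [0, 0, 1.03]]], "squeeze": 40}}

```text
clock: 1.1
tcp_pos: [0.576, 0.354, 0.159]
orientation: [2.117, 2.32, -0.003]
contact_force: [1.1, 0.6, 0.8]
grip_width: 0.0502
```

```bash
python3 - <<'E'
from h import *
o=r.get_obs();print(o["tcp_pos"],o["joints"],o["grip_width"])
y=np.r_[np.cos(np.radians(6.3)),np.sin(np.radians(6.3)),0]; x=np.r_[-y[1],y[0],0]
c=np.array([.5856,.2555,0])
for d,z in((.1,.079),(.078,.079),(.071-.064,.079)):
    t=c+x*d;t[2]=z;go(t,frame(y,[0,0,-1]))
E
```

```text
[0.5759516  0.35395067 0.15896187] [-0.85941694  0.56286679  0.31112391  1.63308003 -0.19716661  0.97877984
 -0.39116372] 0.05021985446412625
shift [ 1.2 -1.1 80. ] turn [-0.001  0.002 -0.019] rows>= 1.3
shift [-20.8  -0.7  80. ] turn [-0.001  0.002 -0.019] rows>= 1.3
shift [-91.8   0.6  80.1] turn [-0.001  0.002 -0.019] rows>= 1.9
```

Call:
{"fn": "play_rows", "kwargs": {"deltas": [[50, [0, -1, 40], [0, 0, -0.02]], [50, [0, -1, 70], [0, 0, -0.02]], [50, [0, -1, 79], [0, 0, -0.02]], [50, [0, -1, 79], [0, 0, -0.02]], [50, [-12, -1, 79], [0, 0, -0.02]], [50, [-20, -1, 79], [0, 0, -0.02]], [50, [-26, -1, 79], [0, 0, -0.02]], [50, [-32, -1, 79], [0, 0, -0.02]]]}}

```text
clock: 2.1
tcp_pos: [0.5781, 0.3224, 0.0808]
orientation: [-2.094, -2.342, 0.0]
contact_force: [-1.0, 2.8, 2.1]
grip_width: 0.0496
```

Call:
{"fn": "play_rows", "kwargs": {"deltas": [[50, [-8, 0, 0], [0, 0, 0]], [50, [-16, 0, 0], [0, 0, 0]], [50, [-24, 0, 0], [0, 0, 0]], [50, [-32, 0, 0], [0, 0, 0]], [50, [-40, 0, 0], [0, 0, 0]], [50, [-48, 0, 0], [0, 0, 0]], [50, [-54, 0, 0], [0, 0, 0]], [50, [-54, 0, 0], [0, 0, 0]]]}}

```text
clock: 3.1
tcp_pos: [0.5842, 0.2675, 0.0806]
orientation: [2.095, 2.34, -0.002]
contact_force: [0.5, -0.3, -0.1]
grip_width: 0.0499
```

```bash
python3 - <<'E'
from h import *
o=r.get_obs();print(o["tcp_pos"],o["joints"])
p,d=r.grab_frame("top");W=cloud("top",d)
cv2.imwrite("pics/crop2.png",cv2.resize(p[140:250,140:360,::-1],None,fx=3.6,fy=3.6,interpolation=cv2.INTER_CUBIC))
w=W[140:245,190:235].reshape(-1,3);w=w[(w[:,2]>.089)&(w[:,2]<.1)&(w[:,1]<.25)];print(cv2.minAreaRect(np.float32(w[:,:2]*1000)))
E
```

```text
[0.58422352 0.26751432 0.08064157] [-0.72765666  0.60555279  0.27913027  1.7684301  -0.21965879  0.79901125
 -0.23109749]
((593.8096313476562, 188.96536254882812), (170.86265563964844, 107.52865600585938), 5.671505928039551)
```

View pics/crop2.png

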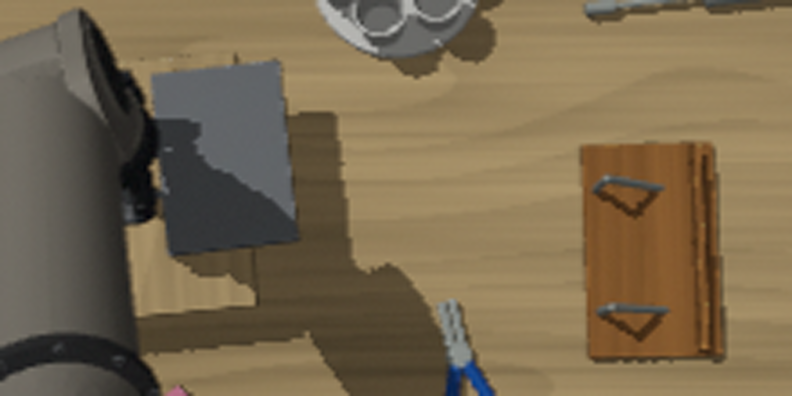

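The board is now out over the front edge, with front corners at crop (283,60) and (299,240). That is about 43 mm of overhang, lying flat. I'll retreat and bring the hand round to the front.

Call:
{"fn": "play_rows", "kwargs": {"deltas": [[50, [15, 0, 0], [0, 0, 0]], [50, [20, 0, -40], [0, 0, 0]], [50, [10, 0, -100], [0, 0, 0]], [50, [-40, 0, -140], [0, 0, 0]], [50, [-90, 0, -170], [0, 0.1, 0]], [50, [-140, 0, -190], [0, 0.25, 0]], [50, [-190, 0, -210], [0, 0.4, 0]], [50, [-240, 0, -220], [0, 0.55, 0]]]}}

```text
clock: 4.15
tcp_pos: [0.6117, 0.0293, 0.3033]
orientation: [-1.787, -2.003, -0.513]
contact_force: [-0.0, 1.3, -0.9]
grip_width: 0.0498
```

```bash
python3 - <<'E'
from h import *
o=r.get_obs();print(o["tcp_pos"],o["joints"])
x=np.r_[-.099,.995,0]
a=np.radians(10); z=x*np.cos(a)-np.r_[0,0,np.sin(a)]
go([.60,.0,.26],frame([1,.1,0],z))
go([.60,.0,.26],frame([0,0,1],z));go([.60,.0,.26],frame([0,0,-1],z))
E
```

```text
[0.61174965 0.02927839 0.30329105] [-0.09514943  0.41828608  0.30181886  1.62035832 -0.66476782  1.36246345
  0.52997837]
shift [-46.4 -15.1  22.1] turn [-0.009  0.842  0.011] rows>= 4.5
shift [-46.4 -15.1  22.1] turn [-0.664  0.65  -1.458] rows>= 9.3
shift [-46.4 -15.1  22.1] turn [0.652 0.666 1.48 ] rows>= 9.4
```

Call:
{"fn": "play_rows", "kwargs": {"deltas": [[50, [-10, -3, 4], [0, 0.15, 0]], [50, [-20, -6, 8], [0, 0.3, 0]], [50, [-30, -9, 12], [0, 0.45, 0]], [50, [-40, -12, 18], [0, 0.6, 0]], [50, [-46, -15, 22], [0, 0.75, 0]], [50, [-46, -15, 22], [0, 0.75, 0]]]}}

```text
clock: 4.9
tcp_pos: [0.5993, -0.0002, 0.2566]
orientation: [-1.309, -1.46, -0.997]
contact_force: [-0.2, -0.2, 0.9]
grip_width: 0.0499
```

```bash
python3 - <<'E'
from h import *
o=r.get_obs();print(o["tcp_pos"],o["joints"],R.from_rotvec(o["orientation"]).as_matrix().round(2))
x=np.r_[-.099,.995,0]
for A in(12,15):
  a=np.radians(A); z=x*np.cos(a)-np.r_[0,0,np.sin(a)]
  go([.60,.0,.2],frame([0,0,1],z));go([.60,.0,.2],frame([0,0,-1],z))
E
```

```text
[ 5.99337600e-01 -1.98877673e-04  2.56555423e-01] [ 0.28038704  0.7669061   0.13617788  1.60942681 -1.09201638  1.75915458
  0.9332275 ] [[-0.03  0.99 -0.11]
 [ 0.26  0.11  0.96]
 [ 0.97 -0.   -0.26]]
shift [-54.5   0.9  14.9] turn [-0.054  0.034 -1.571] rows>= 8.4
shift [-54.5   0.9  14.9] turn [0.034 0.054 1.57 ] rows>= 8.4
shift [-54.5   0.9  14.9] turn [-0.013 -0.008 -1.571] rows>= 8.4
shift [-54.5   0.9  14.9] turn [-0.008  0.013  1.571] rows>= 8.4
```

Call:
{"fn": "play_rows", "kwargs": {"deltas": [[50, [-5, 0, 0], [0, 0, -0.185]], [50, [-10, 0, 0], [0, 0, -0.37]], [50, [-15, 0, 0], [0, 0, -0.555]], [50, [-20, 0, 0], [0, 0, -0.74]], [50, [-25, 0, 0], [0, 0, -0.925]], [50, [-30, 0, 0], [0, 0, -1.11]], [50, [-30, 0, 5], [0, 0, -1.295]], [50, [-30, 0, 10], [0, 0, -1.48]]]}}

```text
clock: 5.9
tcp_pos: [0.6, 0.0029, 0.2266]
orientation: [0.034, -2.408, -1.824]
contact_force: [0.2, 0.4, 0.8]
grip_width: 0.05
```

```bash
python3 - <<'E'
from h import *
o=r.get_obs();print(o["tcp_pos"],o["joints"],R.from_rotvec(o["orientation"]).as_matrix().round(2))
p,d=r.grab_frame("wrist");cv2.imwrite("pics/w1.png",p[:,:,::-1])
p,d=r.grab_frame("scene");cv2.imwrite("pics/s3.png",cv2.resize(p[100:310,180:460,::-1],None,fx=2.5,fy=2.5))
x=np.r_[-.099,.995,0]; F=np.array([.599,.1355,.090])
a=np.radians(15); z=x*np.cos(a)-np.r_[0,0,np.sin(a)]; f=frame([0,0,1],z)
for dx,dz in((-.03,.0),(-.03,-.01),(.03,-.01)): go(F+x*dx+[0,0,dz],f)
E
```

```text
[0.59998431 0.00292146 0.22656242] [ 0.4465892   0.802106   -0.12034998  1.6013471  -0.98117657  1.61935232
  2.37434402] [[-0.99  0.05 -0.11]
 [-0.09  0.27  0.96]
 [ 0.08  0.96 -0.27]]
shift [ -23.3 -103.2  134.2] turn [-0.007 -0.014 -0.086] rows>= 2.7
shift [ -24.2 -112.8  136.8] turn [-0.007 -0.014 -0.086] rows>= 2.9
shift [-23.7 -96.9 194.6] turn [-0.007 -0.014 -0.086] rows>= 3.5
```

View pics/s3.png

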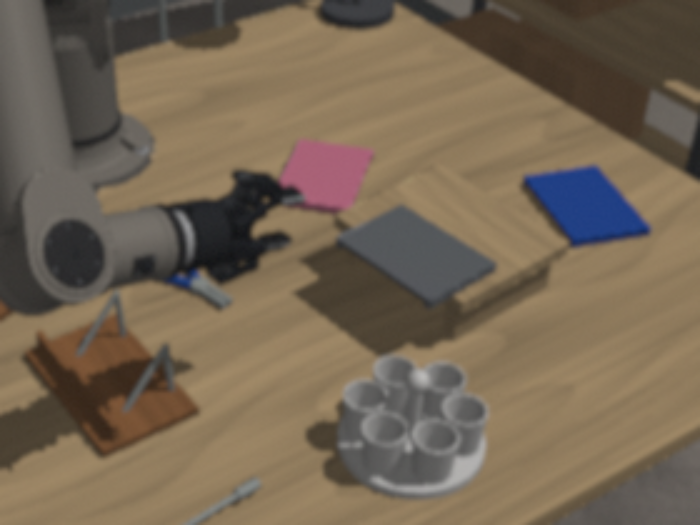

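The hand is level in front of the board with its jaws vertical. The wrist housing (crop (75,250)) will come close to the rack, so I'll measure its clearance first.

```bash
python3 - <<'E'
from h import *
p,d=r.grab_frame("scene");W=cloud("scene",d)
for u,v in((210,200),(210,205),(210,210),(210,214),(210,218),(200,215),(220,215),(195,205),(235,210)): print(u,v,W[v,u].round(3))
m=W[150:230,185:300].reshape(-1,3)
m=m[(m[:,2]>.1)&(m[:,1]<-.0)]
for y0 in np.arange(-.40,.0,.04):
  k=m[(m[:,1]>y0)&(m[:,1]<=y0+.04)]
  if len(k): print(round(y0,2),"zmin",k[:,2].min().round(3),"x",k[:,0].min().round(3),k[:,0].max().round(3))
E
```

```text
210 200 [ 0.674 -0.297  0.346]
210 205 [ 0.68  -0.301  0.337]
210 210 [ 0.689 -0.306  0.33 ]
210 214 [ 0.693 -0.309  0.322]
210 218 [ 0.697 -0.312  0.314]
200 215 [ 0.692 -0.333  0.329]
220 215 [ 0.691 -0.283  0.306]
195 205 [ 0.679 -0.337  0.351]
235 210 [ 0.673 -0.235  0.288]
-0.36 zmin 0.261 x 0.602 0.7
-0.32 zmin 0.257 x 0.581 0.703
-0.28 zmin 0.267 x 0.569 0.693
-0.24 zmin 0.252 x 0.61 0.68
-0.2 zmin 0.242 x 0.602 0.666
-0.16 zmin 0.237 x 0.593 0.659
-0.12 zmin 0.184 x 0.595 0.654
-0.08 zmin 0.183 x 0.594 0.632
-0.04 zmin 0.194 x 0.588 0.625
```

```bash
python3 - <<'E'
from h import *
x=np.r_[-.099,.995,0]; F=np.array([.599,.1355,0])
a=np.radians(20); z=x*np.cos(a)-np.r_[0,0,np.sin(a)]; f=frame([0,0,1],z)
for dx,dz in((-.03,.20),(-.03,.0836),(.036,.0836),(.044,.1182)): go(F+x*dx+[0,0,dz],f)
E
```

```text
shift [-13.8   2.7 105.4] turn [ 0.081 -0.018 -0.09 ] rows>= 1.7
shift [ -24.4 -109.   136.2] turn [ 0.081 -0.018 -0.09 ] rows>= 2.8
shift [-23.7 -91.5 199.9] turn [ 0.081 -0.018 -0.09 ] rows>= 3.5
shift [-20.5 -56.2 198.4] turn [ 0.081 -0.018 -0.09 ] rows>= 3.3
```

Call:
{"fn": "play_rows", "kwargs": {"deltas": [[50, [-7, 1, 50], [0.04, -0.01, -0.05]], [50, [-14, 3, 105], [0.08, -0.02, -0.09]], [50, [-17, -30, 113], [0.08, -0.02, -0.09]], [50, [-20, -65, 122], [0.08, -0.02, -0.09]], [50, [-23, -95, 132], [0.08, -0.02, -0.09]], [50, [-24, -109, 136], [0.08, -0.02, -0.09]], [50, [-24, -109, 136], [0.08, -0.02, -0.09]], [50, [-24, -109, 136], [0.08, -0.02, -0.09]]]}}

```text
clock: 7.05
tcp_pos: [0.6024, 0.1053, 0.0851]
orientation: [0.124, -2.527, -1.769]
contact_force: [0.1, 0.4, 0.3]
grip_width: 0.0499
```

```bash
python3 - <<'E'
from h import *
o=r.get_obs();print(o["tcp_pos"],o["joints"],R.from_rotvec(o["orientation"]).as_matrix().round(2),o["contact_force"])
x=np.r_[-.099,.995,0]; F=np.array([.599,.1355,0])
p,d=r.grab_frame("scene");W=cloud("scene",d);np.save("s4.npy",d)
cv2.imwrite("pics/s4.png",cv2.resize(p[120:280,180:430,::-1],None,fx=3.2,fy=3.2,interpolation=cv2.INTER_CUBIC))
a=np.radians(20); z=x*np.cos(a)-np.r_[0,0,np.sin(a)]; f=frame([0,0,1],z)
for dx,dz in((.036,.0836),(.044,.1182)): go(F+x*dx+[0,0,dz],f)
E
```

```text
[0.60240363 0.10533252 0.08505798] [ 0.33250692  0.9331049  -0.16815042  1.70372285 -1.04170995  1.31630635
  2.59885497] [[-1.   -0.03 -0.09]
 [-0.1   0.34  0.94]
 [-0.    0.94 -0.34]] [0.06210204 0.36319665 0.3000043 ]
shift [ 0.5 21.3 62.9] turn [-0.     0.003  0.001] rows>= 1.1
shift [ 0.5 56.5 58.6] turn [-0.     0.003  0.001] rows>= 1.3
```

View pics/s4.png

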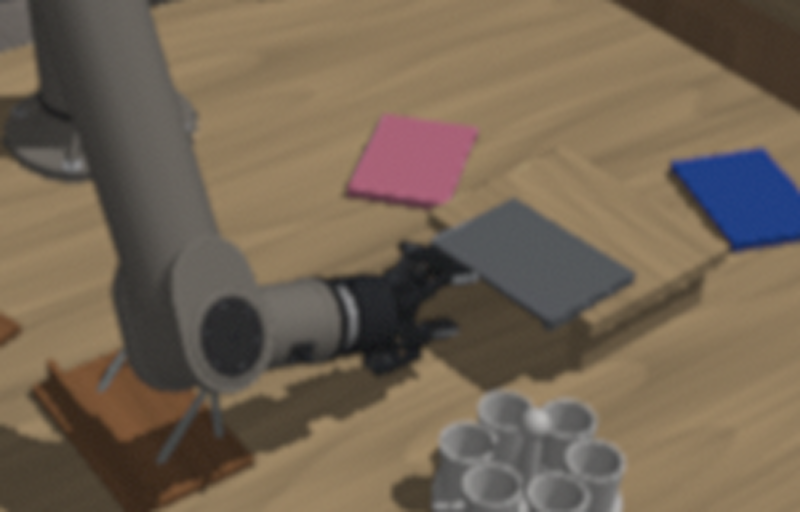

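The hand is at the standoff, fingertips at crop (460,270) and (445,328), bracketing the slab's front edge (440,240)–(555,320). The wrist clears the rods. I'll insert now.

Call:
{"fn": "play_rows", "kwargs": {"deltas": [[50, [0, 5, 16], [0, 0, 0]], [50, [0, 10, 32], [0, 0, 0]], [50, [0, 16, 48], [0, 0, 0]], [50, [0, 20, 60], [0, 0, 0]], [50, [0, 21, 63], [0, 0, 0]]]}}

```text
clock: 7.72
tcp_pos: [0.5954, 0.1729, 0.0835]
orientation: [0.126, -2.526, -1.77]
contact_force: [0.6, -0.4, -0.7]
grip_width: 0.05
```

```bash
python3 - <<'E'
from h import *
o=r.get_obs();print(o["tcp_pos"],o["joints"])
p,d=r.grab_frame("top");W=cloud("top",d)
w=W[140:245,190:235].reshape(-1,3);w=w[(w[:,2]>.089)&(w[:,2]<.1)];print(cv2.minAreaRect(np.float32(w[:,:2]*1000)))
p,d=r.grab_frame("wrist")
cv2.imwrite("pics/w5.png",p[:,:,::-1])
E
```

```text
[0.59540187 0.17292693 0.08348766] [ 0.26849114  0.91975524 -0.21520717  1.7611858  -1.11012211  1.22532337
  2.61143703]
((593.891845703125, 162.65318298339844), (176.9375762939453, 146.83633422851562), 1.243327260017395)
```

View pics/w5.png

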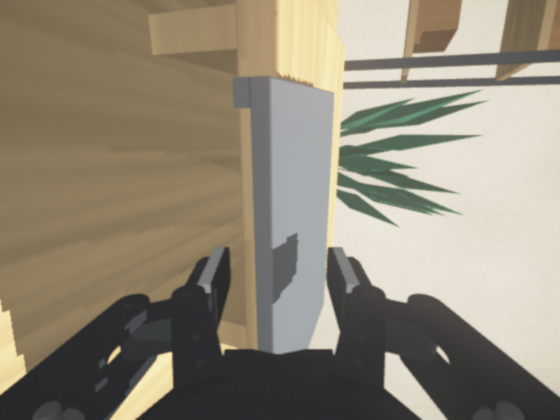

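The wrist view shows the slab edge (x≈262) running between both open fingers, at x≈215 and x≈345. I'll lift and close together.

Call:
{"fn": "play_rows", "kwargs": {"deltas": [[36, [0, 8, -1], [0, 0, 0]], [28, [0, 16, -2], [0, 0, 0]], [22, [0, 24, -3], [0, 0, 0]], [16, [0, 31, -4], [0, 0, 0]], [10, [0, 35, -4], [0, 0, 0]], [4, [0, 35, -4], [0, 0, 0]], [4, [0, 35, -4], [0, 0, 0]], [4, [0, 35, -4], [0, 0, 0]]], "squeeze": 40}}

```text
clock: 8.82
tcp_pos: [0.5952, 0.1801, 0.1184]
orientation: [0.125, -2.525, -1.772]
contact_force: [-0.1, -1.9, 5.9]
grip_width: 0.0073
```

Call:
{"fn": "play_rows", "kwargs": {"deltas": [[4, [0, 0, 0], [0, 0, 0]], [4, [0, 0, 0], [0, 0, 0]]], "squeeze": 90}}

```text
clock: 9.07
tcp_pos: [0.5952, 0.1803, 0.1186]
orientation: [0.125, -2.525, -1.773]
contact_force: [0.5, -0.3, 4.2]
grip_width: 0.007
```

```bash
python3 - <<'E'
from h import *
o=r.get_obs();print(o["tcp_pos"],o["joints"],R.from_rotvec(o["orientation"]).as_matrix().round(2))
p,d=r.grab_frame("wrist")
cv2.imwrite("pics/w6.png",p[:,:,::-1])
E
```

```text
[0.59516336 0.18029442 0.11857649] [ 0.2624165   0.86106274 -0.2220092   1.77627062 -1.11733649  1.23835772
  2.56987019] [[-1.   -0.04 -0.09]
 [-0.1   0.34  0.94]
 [-0.    0.94 -0.34]]
```

View pics/w6.png

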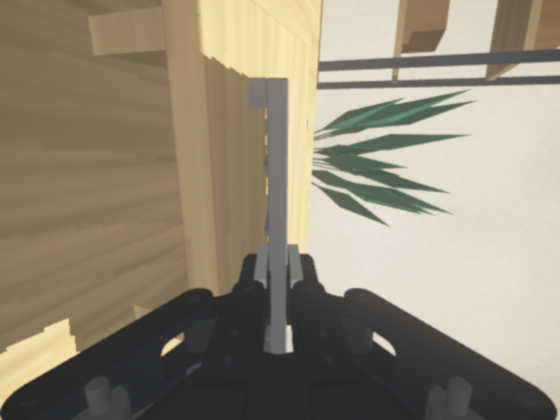

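The slab is gripped between both pads and aligned with the hand (edge at x≈278). I'll lift and back out.

Call:
{"fn": "play_rows", "kwargs": {"deltas": [[4, [0, 19, -7], [0, 0, 0]], [4, [0, 38, -14], [0, 0, 0]], [4, [0, 60, -22], [0, 0, 0]], [4, [0, 85, -31], [0, 0, 0]], [4, [2, 105, -50], [0, 0, 0]], [4, [4, 112, -75], [0, 0, 0]], [4, [7, 112, -100], [0, 0, 0]], [4, [9, 112, -125], [0, 0, 0]]]}}

```text
clock: 10.12
tcp_pos: [0.5934, 0.0985, 0.2678]
orientation: [0.125, -2.527, -1.772]
contact_force: [0.3, 0.1, -2.5]
grip_width: 0.0065
```

```bash
python3 - <<'E'
from h import *
o=r.get_obs();print(o["tcp_pos"],o["joints"],o["grip_width"])
p,d=r.grab_frame("wrist");np.save("w7.npy",d)
K=r.camera_model("wrist")["mtx"];T=r.camera_model("wrist")["T_tool_cam"]
v,u=np.indices(d.shape);P=np.stack([(u-K[0,2])/K[0,0]*d,(v-K[1,2])/K[1,1]*d,d],-1)@T[:3,:3].T+T[:3,3]
for px in((278,85),(278,120),(278,160),(278,200),(278,230),(278,250),(255,95)):print(px,(P[px[1],px[0]]*1000).round(1),p[px[1],px[0]])
p,d=r.grab_frame("scene");cv2.imwrite("pics/s7.png",cv2.resize(p[60:260,140:440,::-1],None,fx=2.6,fy=2.6,interpolation=cv2.INTER_CUBIC))
E
```

```text
[0.59341698 0.0984747  0.26777521] [ 0.35236981  0.65215921 -0.17592333  1.7194222  -1.03484707  1.46102226
  2.37541903] 0.006499034457313055
(278, 85) [ 82.8   0.8 -32.7] [98 98 96]
(278, 120) [ 71.3   0.8 -32.8] [98 98 97]
(278, 160) [ 56.9   0.8 -31.5] [98 97 97]
(278, 200) [ 41.1   0.8 -30.7] [99 99 97]
(278, 230) [ 28.7   0.8 -31.3] [97 96 94]
(278, 250) [ 20.    0.8 -31.5] [95 94 93]
(255, 95) [ 79.6  -7.2 -33. ] [102 100  97]
```

View pics/s7.png

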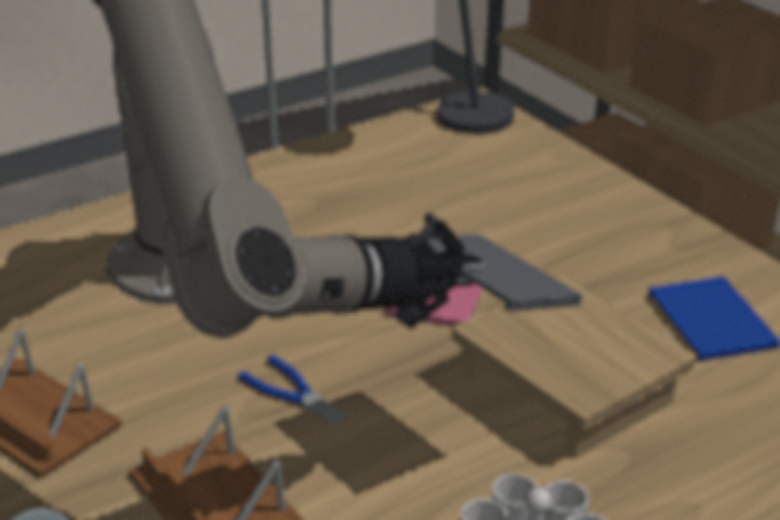

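The board is held by its front edge, above and clear of the step. In the tool frame the edge is at z = -32 mm and the board is centred in x. I'll compute the flip and seat targets.

```bash
cat >> h.py <<'E'
rx=np.array([.02,-1,0]);rx/=np.linalg.norm(rx);ry=np.array([-rx[1],rx[0],0]);Z=np.array([0,0,1.]);O=np.array([.5132,-.208,0])
s50,c50=np.sin(np.radians(50)),np.cos(np.radians(50))
TZ=rx*c50-Z*s50; TF=frame(rx*s50+Z*c50,TZ)
# railed side (board -z) is tool -y and must face up & +rx -> tool y = -(rx*s+Z*c)
TF=frame(-(rx*s50+Z*c50),TZ)
def seat(up=0,cx=-.0194,cz=.0674,hold=.028): return O+rx*cx+Z*cz-TZ*(hold+up)
E
python3 - <<'E'
from h import *
print(TF.round(2),seat(),seat(.1))
s,t=go(seat(.1),TF); go([.56,.0,.26],TF)
E
```

```text
[[-1.   -0.02  0.01]
 [-0.02  0.77 -0.64]
 [-0.   -0.64 -0.77]] [ 0.51245219 -0.17060942  0.08884924] [ 0.51116687 -0.10634352  0.16545369]
shift [ 102.3 -161.9 -147.1] turn [ 1.918 -0.017  0.083] rows>= 10.3
shift [ 43.5 -38.5 -84.2] turn [ 1.918 -0.017  0.083] rows>= 10.3
```

Call:
{"fn": "play_rows", "kwargs": {"deltas": [[4, [5, -5, -10], [0.18, 0, 0.01]], [4, [10, -10, -20], [0.36, 0, 0.02]], [4, [15, -15, -31], [0.54, 0, 0.02]], [4, [20, -19, -42], [0.72, 0, 0.03]], [4, [26, -24, -52], [0.9, -0.01, 0.04]], [4, [31, -29, -62], [1.08, -0.01, 0.05]], [4, [36, -33, -73], [1.26, -0.01, 0.05]], [4, [43, -38, -84], [1.44, -0.01, 0.06]]]}}

```text
clock: 11.22
tcp_pos: [0.5601, 0.0007, 0.2619]
orientation: [0.063, -3.114, 0.351]
contact_force: [-1.6, 0.0, -3.5]
grip_width: 0.0064
```

```bash
python3 - <<'E'
from h import *
o=r.get_obs();print(o["tcp_pos"],o["joints"],o["grip_width"],R.from_rotvec(o["orientation"]).as_matrix()[:,2])
go([.55,.0,.26],TF);go(seat(.1),TF)
E
```

```text
[0.56010851 0.00073981 0.26185061] [-0.34144015  0.27561951  0.12313886  1.80318232  0.20531411  1.12582352
  1.29504352] 0.006364191209852173 [-0.00262892 -0.22282315 -0.97485534]
shift [10.1  0.1  2. ] turn [ 0.474 -0.002  0.023] rows>= 2.5
shift [ 52.  -80.9 118. ] turn [ 0.474 -0.002  0.023] rows>= 2.5
```

Call:
{"fn": "play_rows", "kwargs": {"deltas": [[4, [8, -5, 5], [0.16, 0, 0.01]], [4, [16, -15, 15], [0.32, 0, 0.02]], [4, [24, -28, 35], [0.47, 0, 0.02]], [4, [32, -45, 60], [0.474, 0, 0.023]], [4, [42, -62, 90], [0.474, 0, 0.023]], [4, [52, -81, 118], [0.474, 0, 0.023]], [4, [52, -81, 118], [0.474, 0, 0.023]], [4, [52, -81, 118], [0.474, 0, 0.023]]]}}

```text
clock: 12.22
tcp_pos: [0.5116, -0.1055, 0.1659]
orientation: [-0.029, 2.947, -1.071]
contact_force: [0.8, 0.3, -0.8]
grip_width: 0.0066
```

```bash
python3 - <<'E'
from h import *
o=r.get_obs();print(o["tcp_pos"],o["joints"],o["grip_width"],R.from_rotvec(o["orientation"]).as_matrix()[:,2])
go(seat(.1),TF);go(seat(.03),TF);go(seat(),TF)
p,d=r.grab_frame("scene");cv2.imwrite("pics/s8.png",cv2.resize(p[120:300,140:390,::-1],None,fx=3.2,fy=3.2,interpolation=cv2.INTER_CUBIC))
p,d=r.grab_frame("wrist")
c=r.camera_model("wrist");K=c["mtx"];T=c["T_tool_cam"]
v,u=np.indices(d.shape);P=np.stack([(u-K[0,2])/K[0,0]*d,(v-K[1,2])/K[1,1]*d,d],-1)@T[:3,:3].T+T[:3,3]
for px in((278,85),(278,120),(278,160),(278,200),(278,230)):print(px,(P[px[1],px[0]]*1000).round(1))
E
```

```text
[ 0.51156757 -0.10549752  0.16588273] [-0.49499872  0.4177878   0.21197627  2.06054341  0.70312175  1.01463818
  0.81250679] 0.006626094057819076 [ 0.01209656 -0.64208137 -0.76654106]
shift [ 0.4 -0.4  0.9] turn [ 0.001 -0.001 -0.   ] rows>= 0.0
shift [ 0.4 -0.4 70.9] turn [ 0.001 -0.001 -0.   ] rows>= 1.1
shift [  0.3  -0.4 100.9] turn [ 0.001 -0.001 -0.   ] rows>= 1.6
(278, 85) [ 83.1  -0.5 -32.6]
(278, 120) [ 71.4  -0.5 -32.6]
(278, 160) [ 57.   -0.5 -31.4]
(278, 200) [ 41.5  -0.5 -32.1]
(278, 230) [ 28.9  -0.5 -31.8]
```

View pics/s8.png

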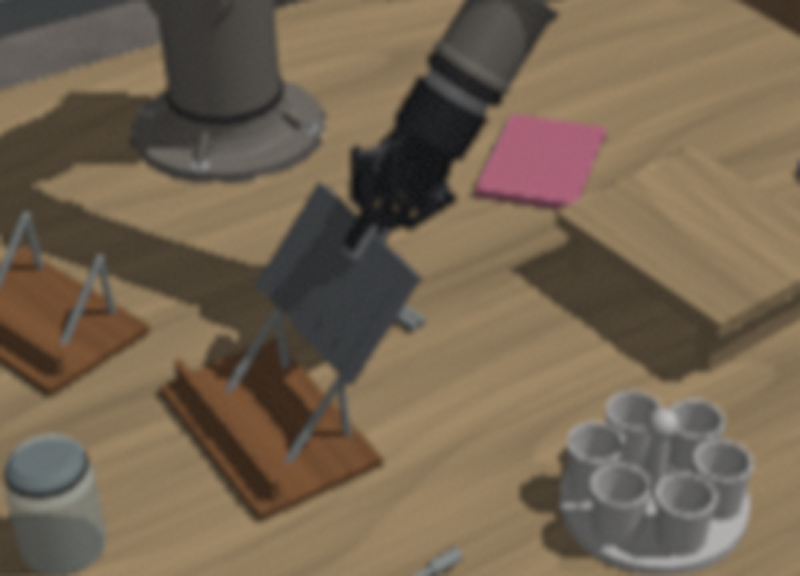

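The board is flipped and lined up above the rods (board centre at crop (340,280), rods at (255,350) and (315,420)). I'll slide it down the slope.

Call:
{"fn": "play_rows", "kwargs": {"deltas": [[4, [0, 0, 20], [0, 0, 0]], [4, [0, 0, 40], [0, 0, 0]], [4, [0, 0, 58], [0, 0, 0]], [4, [0, 0, 70], [0, 0, 0]], [4, [0, 0, 80], [0, 0, 0]], [4, [0, 0, 88], [0, 0, 0]], [4, [0, 0, 95], [0, 0, 0]], [4, [0, 0, 95], [0, 0, 0]]]}}

```text
clock: 13.32
tcp_pos: [0.5131, -0.1664, 0.093]
orientation: [-0.029, 2.946, -1.071]
contact_force: [-0.1, -0.5, -2.0]
grip_width: 0.0063
```

```bash
python3 - <<'E'
from h import *
o=r.get_obs();print(o["tcp_pos"],o["contact_force"],o["grip_width"])
go(seat(),TF)
p,d=r.grab_frame("scene");cv2.imwrite("pics/s9.png",cv2.resize(p[180:290,170:290,::-1],None,fx=5,fy=5,interpolation=cv2.INTER_CUBIC))
E
```

```text
[ 0.5131375  -0.16640578  0.09301534] [-0.0688198  -0.4703034  -2.02252745] 0.0063374728306518115
shift [ 0.8 -0.5  5.9] turn [ 0.001 -0.    -0.   ] rows>= 0.1
```

View pics/s9.png

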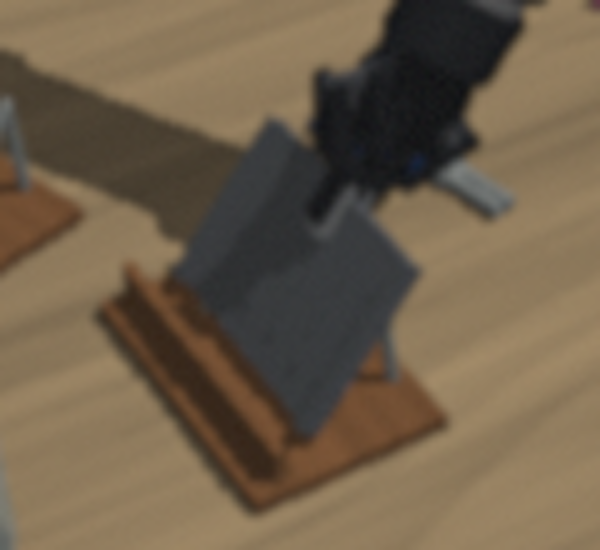

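The board sits between the rods and the lip with its lower edge inside the lip. I'll lower it the last few mm until it touches.

Call:
{"fn": "play_rows", "kwargs": {"deltas": [[4, [0, 0, 3], [0, 0, 0]], [4, [0, 0, 6], [0, 0, 0]], [4, [0, 0, 8], [0, 0, 0]], [4, [0, 2, 8], [0, 0, 0]], [4, [0, 3, 8], [0, 0, 0]], [4, [0, 3, 8], [0, 0, 0]]]}}

```text
clock: 14.12
tcp_pos: [0.5134, -0.1694, 0.0854]
orientation: [-0.028, 2.946, -1.072]
contact_force: [0.0, -1.4, 1.2]
grip_width: 0.0063
```

Call:
{"fn": "play_rows", "kwargs": {"deltas": [[12, [0, 0, 0], [0, 0, 0]], [16, [0, 0, 0], [0, 0, 0]], [22, [0, 0, 0], [0, 0, 0]], [26, [0, 0, 0], [0, 0, 0]], [26, [0, 0, 0], [0, 0, 0]], [26, [0, 0, 0], [0, 0, 0]]]}}

```text
clock: 14.88
tcp_pos: [0.5134, -0.1693, 0.0854]
orientation: [-0.028, 2.945, -1.072]
contact_force: [0.3, -0.6, -0.6]
grip_width: 0.0258
```

```bash
python3 - <<'E'
from h import *
o=r.get_obs();print(o["tcp_pos"],o["contact_force"],o["grip_width"])
c=r.camera_model("wrist");K=c["mtx"];T=c["T_tool_cam"]
p,d=r.grab_frame("wrist");cv2.imwrite("pics/w10.png",p[:,:,::-1])
v,u=np.indices(d.shape);P=np.stack([(u-K[0,2])/K[0,0]*d,(v-K[1,2])/K[1,1]*d,d],-1)@T[:3,:3].T+T[:3,3]
for px in((278,120),(278,160),(278,200),(285,160),(290,160),(270,160)):print(px,(P[px[1],px[0]]*1000).round(1),p[px[1],px[0]])
E
```

```text
[ 0.51339251 -0.16934032  0.08543743] [ 0.3370269  -0.55450419 -0.55981485] 0.02580889755112912
(278, 120) [ 71.4  -0.5 -30.7] [170 171 172]
(278, 160) [ 56.8  -0.5 -30.6] [101 101  99]
(278, 200) [ 41.4  -0.5 -31.5] [102  99  98]
(285, 160) [ 56.8   2.2 -30.1] [101 100  98]
(290, 160) [ 56.8   4.  -30.7] [104  87  75]
(270, 160) [ 57.   -3.5 -31.3] [97 93 91]
```

View pics/w10.png

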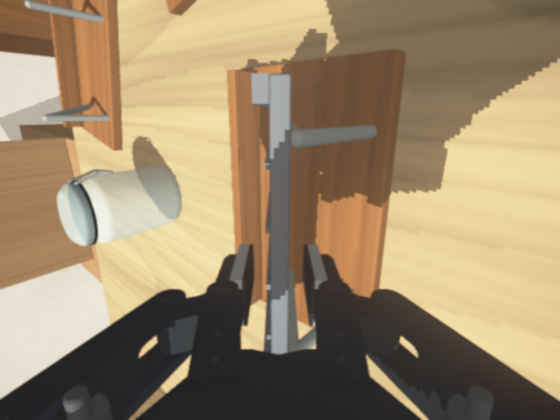

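The fingers (x≈240 and x≈315) are clear of the slab (x≈278), and the board rests on the rod at (335,135). I'll withdraw straight back.

Call:
{"fn": "play_rows", "kwargs": {"deltas": [[26, [0, 0, -10], [0, 0, 0]], [26, [0, 0, -25], [0, 0, 0]], [26, [0, 0, -45], [0, 0, 0]], [26, [0, 0, -75], [0, 0, 0]], [26, [0, 0, -115], [0, 0, 0]], [26, [0, 0, -160], [0, 0, 0]], [26, [0, 0, -200], [0, 0, 0]], [26, [0, 0, -200], [0, 0, 0]]]}}

```text
clock: 15.92
tcp_pos: [0.5124, -0.0373, 0.2411]
orientation: [-0.032, 2.942, -1.064]
contact_force: [-0.7, -0.1, -0.4]
grip_width: 0.0261
```

```bash
python3 - <<'E'
from h import *
o=r.get_obs();print(o["tcp_pos"],o["contact_force"])
p,d=r.grab_frame("scene");cv2.imwrite("pics/s11.png",cv2.resize(p[170:350,120:390,::-1],None,fx=2.9,fy=2.9,interpolation=cv2.INTER_CUBIC))
p,d=r.grab_frame("top");W=cloud("top",d)
w=W[155:260,285:345].reshape(-1,3);w=w[np.isfinite(w).all(1)]
L=np.c_[(w-O)@rx,(w-O)@ry,w[:,2]]; L=L[(L[:,2]>.022)&(L[:,2]<.15)&(L[:,0]<.036)&(L[:,0]>-.07)]
# plane fit
q=np.c_[L[:,:2],np.ones(len(L))];m=np.ones(len(L),bool)
for _ in range(5): c=np.linalg.lstsq(q[m],L[m,2],rcond=None)[0];m=abs(q@c-L[:,2])<.006
print(len(L),m.sum(),"plane",c,"slope",np.degrees(np.arctan(np.hypot(c[0],c[1]))));G=L[m]
print("x",np.percentile(G[:,0],[1,99]),"y",np.percentile(G[:,1],[1,99]),"z",np.percentile(G[:,2],[1,99]))
E
```

```text
[ 0.5124478  -0.03728419  0.24105848] [-0.67495817 -0.08004545 -0.39431104]
1053 883 plane [-1.15842406  0.00488428  0.0464111 ] slope 49.19812128810704
x [-0.05851947  0.0198338 ] y [-0.07763798  0.07910343] z [0.02293255 0.11328229]
```

The depth fit puts the board at a 49° slope, square, about 1 mm off centre. The hand is clear, so I'm handing in.

```bash
python3 -c "
from bench import r
print(r.hand_in(), r.get_obs()['clock'])"
```

```text
the job is handed in; nothing more can be done
the job is handed in; nothing more can be done
```

The grey board is leaning in the leftmost rack, railed face up, and the job is handed in. I pushed it about 43 mm over the step's front edge with two fingertips. Then I gripped that edge from the rack side, lifted the board clear, turned it over and slid it down between the rods and the lip. I released it and backed the hand about 200 mm away.

**Last checks:**
- **Depth fit after release:** slope about 49°, square to the rack, about 1 mm off centre sideways, with the slab centre near rack x -18 mm and z 62 mm. All of these are inside the limits.
- **Wrist force:** under 1 N after withdrawing, about 16 s in.

**Not checked:**
- **Final scene picture:** the 12-picture limit was reached, so I could not view it, and the resting pose rests on the depth fit alone.
- **Bystanders:** I did not measure them at the end. The arm never came near them and no contact forces showed up.

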